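# Hold the reference slide flush on the tilted colour reader

## Robot

A 7-joint arm with a two-finger parallel gripper is mounted at the origin on a cart in front of the work surface, level with it; the furniture and walls round the work are solid. World frame = base frame: x ahead of the robot, y to its left, z up, the work surface at z = 0. Lengths are in m, angles in degrees, forces in N, time in s.
With the tool pointing down it reaches from about 0.4 to 0.925 m from the base axis. Payload 4.1 kg.
Tool frame: the origin (TCP) lies between the finger pads; the fingertips stand 17 mm ahead of it and the grasp point (between the pads) lies 2 mm behind it; z points along the fingers, y is the direction in which the jaws open and shut (so a half turn about z gives the same grasp; the last joint's range is limited). The gripper opens to 85 mm and grips with 20 to 120 N. Pads are 22 mm wide; open, the fingers measure 114 mm over their backs; the gripper's body (76 mm by 85 mm) begins 54 mm behind the grasp point. The pads swing forward as they close: fully open they stand 13 mm farther back than shut.
Start: joints at [62.624, 22.827, 2.584, 88.041, -1.071, 69.15, -2.905], TCP at [0.24, -0.604, 0.248] pointing down, gripper open.
Joint ranges: [-161.44, 161.44], [-28.35, 127.94], [-78.24, 83.42], [0, 140.83], [-78.03, 258.03], [13.02, 114.36], [-168.23, 168.23]. Speed limits (degrees/s): [147.25, 147.25, 180, 180, 180, 180, 180].

## Interface

Orientations are given as a 3x3 rotation matrix whose columns are the frame's x, y, z axes.
In Python, from plant import arm gives the robot as it stands.
- The arm moves only by the tool arm_command, never from a script. Its argument "plan" is a list of rows, each a list of 4 numbers: the shift along the tool's x, y, z in m, then the turn about the tool's z in degrees. A call has exactly 8 rows; each row shifts and turns the commanded pose from where the row before left it, along the tool's axes as they then stand; what a row does not reach is not made up. A row lasts 1/12 s, in which the tool goes at most 41.7 mm and 7.16 degrees, less where a joint would pass 70% of its speed; a pose out of reach is approached as far as the arm can. A call is refused whole if a number of a shift passes 0.0417 or a number of a turn 7.16, either way. A call with a gripper value outside its range is refused whole. "claw" is the finger opening in m, from 0 to 0.0854, set as the call begins (left out, the last holds). The fingers move at their own pace and stop on an object; the grip force is fixed at half the most. Time passes only in rows, so rows that do not move let the fingers close, or fill a call up. It gives the time, the measured TCP pose, the force and the opening at its end, in the units of the state.
- arm.get_state(): the state, without advancing time (a new reading comes with each control period).
- arm.get_image(name): name is "side" or "top" or "wrist"; returns a dict with "img" (384x512x3 uint8, red, green, blue), "fx", "fy", "cx", "cy" (pixels), "xyz" and "rotation" of the camera in the world. Camera axes: x right, y up, looking along -z (the intrinsics and any distortion apply to the point x, -y, -z); pixel columns grow to the right and rows downward; lengths in m; the calibration is good to about 2 mm. A picture is of the moment at which its call begins. There is no depth.
- arm.sign_off(): hands the job in, once; it reports no verdict.
The state is a dict: "time_s": time; "joints": joint angles; "joint_vel": joint speeds; "joint_efforts": joint torques, N m; "tcp_pos": TCP position; "tool_rot": TCP orientation; "ft_force": force on the tool from outside, world axes, zero at the start; "moment": the same for the moment, N m; "opening": opening from 0.0 (shut) to 1.0 (fully open).
Only numpy, scipy, OpenCV 4.12 (cv2) and the standard library are available. Lean on these libraries where they do the work, as an engineer would, in place of code of your own. Each camera call takes 0.05 s, during which the arm holds its last target. There are 200 camera calls.

## Task

Calibrate the colour reader: lift the reference slide out of its grey cradle by the black grip fin and lay its tile face against the reader's sloped face, tilting it to match whatever slope the head is set to. Its lower short edge must rest against the ledge, centred over the round port, with the spring seal ring pushed in until the slide lies flush on the face. Press gently, do not shift the head's tilt or the other things on the table, and finish while still gripping the slide and holding it pressed there; do not let go.

Things in the scene. Friction and masses are not known exactly. Their poses are not given: they have to be found in the camera images.
- slide: reference slide: aluminium plate 66 (x) x 50 (y) x 6 mm, white round tile in its underside; on the middle of its back a black grip fin 34 mm long (x), 10 mm thick (y), rising to 36 mm above the underside. Loose, 80 to 170 g. Origin: centre of the underside (tile face); z points from tile face to fin. Either short end may be the lower one
- cradle: grey cradle that keeps the slide, a low block 96 x 76 mm (x, y), 15 mm high, fixed; flat recess 70 x 54 mm in its top. The slide starts in it tile face down, underside 11 mm above the table, fin upright, long side along the cradle's x. Origin: centre of its underside on the table
- reader: colour reader, fixed: grey foot 150 x 106 mm (x, y), two cheeks up to 112 mm high, 106 mm over their outsides, black clamping knob on the left one reaching 70 mm from the middle; between them a white measuring head clamped at some slope. Origin: centre of its underside on the table; -x is its front, towards which the head's face slopes down
- head (a joint): tilt of the measuring head, rad, about a level axis (the reader's y, 90 mm above the table, 15 mm behind the face): 0 = face level, looking up; positive = face leans to the reader's front (-x). Clamped somewhere between 0.2 and 0.65 and differs each time; a friction hinge that stays put under ordinary pushes, slips at about 5 N m
- port (a point): centre of the round port on the head's flat 92 x 84 mm face; tilts with the head. z out of the face, x up the slope, y to the reader's left. At the face's lower end a ledge 70 mm long (y) stands 6 mm out, stop surface at x = -33 mm: a slide flush on the face and resting on it has its origin at this point, z axes parallel, long side along x. Only ledge and seal ring stand above the face
- seal (a joint): how far the black spring-loaded seal ring round the port (39 mm across, 3 mm proud of the face at rest) is pushed in, in m: 0 = out, 0.003 = level with the face, which takes about 6.5 N; it stops at 0.0035 and springs back when released
- vacuum_pump: the vacuum pump between the arm's start and the work: fixed, about 345 (x) x 150 (y) mm and 200 mm high; origin: centre of its underside on the table. Pass over or in front of it
- tin: bystander: a round metal tin 52 mm across, 28 mm high; origin at the centre of its underside
- dish: bystander: a white porcelain evaporating dish 67 mm across, 24 mm high; origin at the centre of its underside
- stopwatch: bystander: a dark stopwatch 67 x 58 x 19 mm; origin at the centre of its underside
- pen: bystander: a ballpoint pen 142 mm long, 10 mm thick, lying flat; origin at the centre of its underside

How it is judged:
By the outcome, as a careful person would: the job done as asked, in the order asked, and still so for the second after the job is handed in, while the arm keeps its last pose, push and grip.
It also fails if it takes over 42 s, if anything falls off the work surface, if the arm or the gripper's body presses on something with over 40 N, if the wrist force passes 120 N, or if a joint passes its speed limit or range.

## Working session

There is one attempt and no reset: what is moved stays moved. The work goes in short steps, Python scripts to look and compute and a tool call to move; the robot and the scene stay as the last step left them, time stands still between calls to the robot, and variables do not carry over. Pictures are saved under pics/ and viewed, about 8 in all and at most 12, crops included, and the job is handed in when it is done.

Besides the shell and the picture viewer there is one more tool, called after "Call:" as name(argument=value, ...), one argument or row to a line, values as JSON. arm_command: Moves the arm, as the interface text tells. Its arguments: {"type":"object","properties":{"plan":{"type":"array","items":{"type":"array","items":{"type":"number"}}},"claw":{"type":"number"}},"required":["plan"]}

```bash
ls; mkdir -p pics
python3 - <<'E'
from plant import arm
import cv2,json
s=arm.get_state(); print({k:s[k] for k in('time_s','tcp_pos','tool_rot','ft_force','opening')})
ims=[]
for n in('side','top'):
    d=arm.get_image(n); cv2.imwrite(f'pics/{n}0.png',d['img'][:,:,::-1]); print(n,{k:d[k] for k in d if k!='img'})
E
```

```text
pics
{'time_s': 0.0, 'tcp_pos': array([ 0.2401796 , -0.60334736,  0.2472618 ]), 'tool_rot': array([[ 9.29062613e-01,  3.69921573e-01, -8.31272104e-04],
       [ 3.69922490e-01, -9.29060902e-01,  1.78621456e-03],
       [-1.11543110e-04, -1.96701142e-03, -9.99998059e-01]]), 'ft_force': array([-0.30761047, -0.39479448,  0.20532971]), 'opening': 0.9986690753552084}
side {'fx': 388.29281179374453, 'fy': 388.29281179374453, 'cx': 264.0430714810533, 'cy': 191.96575890990047, 'xyz': array([0.16129521, 0.57058752, 0.61885523]), 'rotation': array([[-0.89165674,  0.27440723, -0.36006794],
       [-0.45219141, -0.50171188,  0.73743347],
       [ 0.02170671,  0.82035715,  0.57143937]])}
top {'fx': 493.5026223416626, 'fy': 493.5026223416626, 'cx': 253.34384862589812, 'cy': 189.64345289722485, 'xyz': array([ 0.41353154, -0.11463666,  1.46756792]), 'rotation': array([[-0.02357487,  0.99800261, -0.05860903],
       [-0.99966975, -0.02293328,  0.01159572],
       [ 0.01022846,  0.05886304,  0.99821366]])}
```

View pics/side0.png

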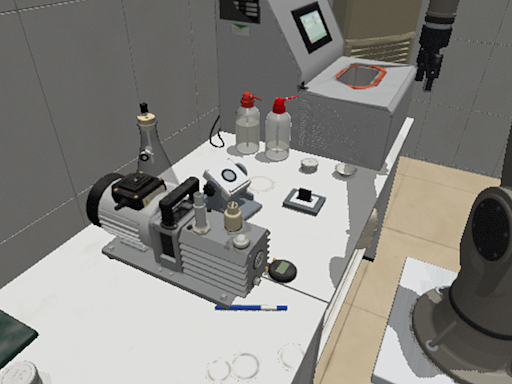

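View pics/top0.png

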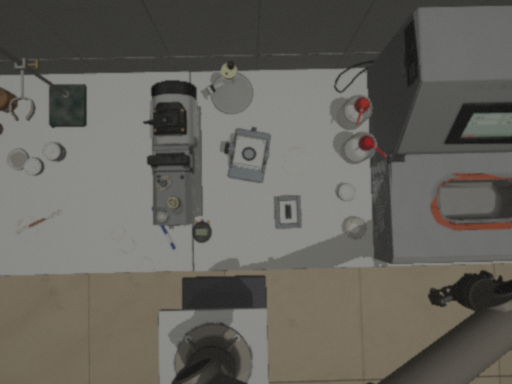

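The side view shows the slide with its black fin in the cradle at about (303,195) and the reader head at (229,175). In the top view the fin is at (288,211) and the port at (249,154). The pump is to the left, and the arm starts at lower right.

```bash
cat > h.py <<'E'
import numpy as np, cv2
def ray(d,u,v):
    r=np.array([(u-d['cx'])/d['fx'],-(v-d['cy'])/d['fy'],-1.0]); return d['xyz'],d['rotation']@r
def onz(d,u,v,z):
    o,r=ray(d,u,v); return o+r*(z-o[2])/r[2]
def proj(d,p):
    q=d['rotation'].T@(np.asarray(p)-d['xyz']); return np.array([d['cx']+d['fx']*q[0]/-q[2],d['cy']-d['fy']*q[1]/-q[2]])
def two(d1,p1,d2,p2):
    o1,r1=ray(d1,*p1);o2,r2=ray(d2,*p2)
    t=np.linalg.lstsq(np.c_[r1,-r2],o2-o1,rcond=None)[0]
    a,b=o1+r1*t[0],o2+r2*t[1]; return (a+b)/2,np.linalg.norm(a-b)
E
python3 - <<'E'
from plant import arm
from h import *
t=arm.get_image('top'); s=arm.get_image('side')
a=cv2.resize(t['img'][120:235,215:315],None,fx=5,fy=5,interpolation=cv2.INTER_CUBIC)   # 500x575
b=cv2.resize(s['img'][150:225,195:335],None,fx=4,fy=4,interpolation=cv2.INTER_CUBIC)
cv2.imwrite('pics/top1.png',a[:,:,::-1]);cv2.imwrite('pics/side1.png',b[:,:,::-1])
# fin in top: dark blob near (288,211)
g=cv2.cvtColor(t['img'],cv2.COLOR_RGB2GRAY)
m=(g<60).astype('uint8'); n,l,st,c=cv2.connectedComponentsWithStats(m)
for i in range(n):
    if 270<c[i][0]<310 and 190<c[i][1]<230 or 215<c[i][0]<280 and 120<c[i][1]<190: print('dark',c[i],st[i],onz(t,*c[i],.047), cv2.minAreaRect(np.argwhere(l==i)[:,::-1].astype('f4')) )
for z,nm in((.0,'z0'),):
    for p in((390,200),(440,290),(369,100),(288,195),(172,225)): print(p,onz(t,*p,z).round(3))
print(onz(t,395,160,.25).round(3),onz(t,390,262,.25).round(3))
E
```

```text
dark [253. 129.] [253 129   1   1   1] [ 0.67337082 -0.13430027  0.047     ] ((253.0, 129.0), (0.0, 0.0), 0.0)
dark [226.40625 147.53125] [225 143   4  10  32] [ 0.62089349 -0.05600729  0.047     ] ((226.5, 147.5), (9.0, 3.0), 90.0)
dark [245. 149.] [245 149   1   1   1] [ 0.61542051 -0.10975047  0.047     ] ((245.0, 149.0), (0.0, 0.0), 0.0)
dark [247. 148.] [247 148   1   1   1] [ 0.61820849 -0.11560968  0.047     ] ((247.0, 148.0), (0.0, 0.0), 0.0)
dark [254. 152.] [254 152   1   1   1] [ 0.60609816 -0.13561426  0.047     ] ((254.0, 152.0), (0.0, 0.0), 0.0)
dark [231. 157.] [231 156   1   3   3] [ 0.59302014 -0.06872815  0.047     ] ((231.0, 157.0), (2.0, 0.0), -90.0)
dark [249. 159.] [249 159   1   1   1] [ 0.58603985 -0.12066451  0.047     ] ((249.0, 159.0), (0.0, 0.0), 0.0)
dark [264.  162.5] [264 162   1   2   2] [ 0.57489029 -0.16382304  0.047     ] ((264.0, 162.5), (1.0, 0.0), -90.0)
dark [287.52272727 211.02272727] [286 206   4  12  44] [ 0.43305093 -0.22804439  0.047     ] ((287.5, 211.5), (11.0, 3.0), 90.0)
(390, 200) [ 0.459 -0.539  0.   ]
(440, 290) [ 0.19  -0.676  0.   ]
(369, 100) [ 0.763 -0.487  0.   ]
(288, 195) [ 0.481 -0.235  0.   ]
(172, 225) [0.4   0.112 0.   ]
[ 0.551 -0.483  0.25 ] [ 0.299 -0.46   0.25 ]
```

View pics/top1.png

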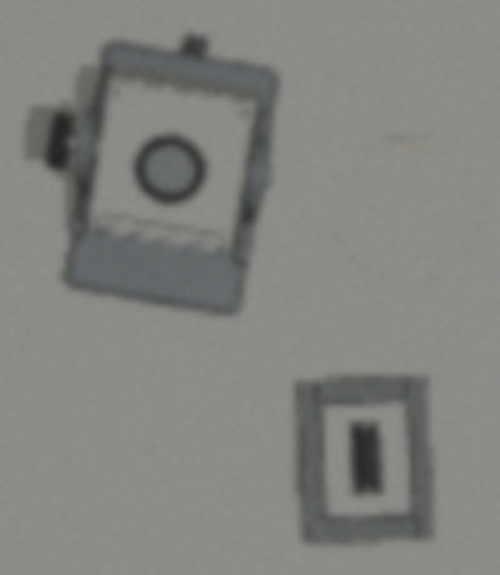

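View pics/side1.png

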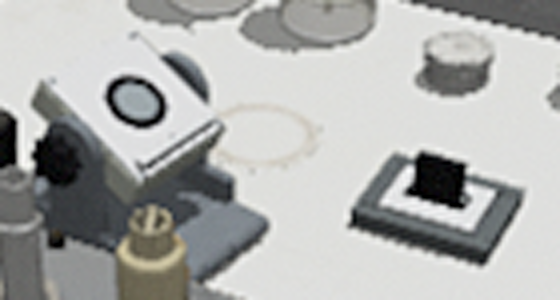

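The top crop shows the reader's foot corners at about (107,42), (277,70), (238,313) and (67,285), with the port at (171,169). The cradle is at (297–432, 377–540), with the fin along world x. The side crop shows the port at (136,102) and the face corners at (135,38), (222,125), (140,185) and (35,92).

Run:
```python
from plant import arm
from h import *
t=arm.get_image('top'); s=arm.get_image('side')
T=lambda x,y:((x+.5)/5-.5+215,(y+.5)/5-.5+120)
S=lambda x,y:((x+.5)/4-.5+195,(y+.5)/4-.5+150)
print('port',two(t,T(171,169),s,S(136,102)))
for n,a,b in(('RL',(112,78),(35,92)),('RR',(252,100),(135,38)),('FR',(230,248),(222,125)),('FL',(92,228),(140,185)),('fin',(366,457),(440,165))): print(n,two(t,T(*a),s,S(*b)))
F=[onz(t,*T(*p),.02)for p in((107,42),(277,70),(238,313),(67,285))]
print('foot',np.round(F,4),np.mean(F,0)); 
yaw=lambda v:np.degrees(np.arctan2(v[1],v[0]))
print('yaw',yaw(F[0]-F[3]),yaw(F[1]-F[2]),yaw(F[0]-F[1])-90, 'len',np.linalg.norm(F[0]-F[3]),np.linalg.norm(F[0]-F[1]))
C=[onz(t,*T(*p),.013)for p in((297,382),(428,377),(432,537),(304,540))]
print('cr',np.mean(C,0),yaw(C[0]-C[3]),yaw(C[1]-C[2]),yaw(C[0]-C[1])-90,np.linalg.norm(C[0]-C[3]),np.linalg.norm(C[0]-C[1]))
R=arm.get_state()['tool_rot'];print('tool x yaw',yaw(R[:,0]))
w=arm.get_image('wrist');print(R.T@(w['xyz']-arm.get_state()['tcp_pos']),(R.T@w['rotation']).round(3),w['fx'],w['cx'],w['cy'])
```

```text
port (array([ 0.59596672, -0.11975687,  0.10193561]), np.float64(0.0020523687876010995))
RL (array([ 0.64701338, -0.08765475,  0.11124724]), np.float64(0.0040284975552747175))
RR (array([ 0.62862236, -0.16687751,  0.11494406]), np.float64(0.0045960169557769884))
FR (array([ 0.55319608, -0.15221995,  0.0798026 ]), np.float64(0.0018277998184933612))
FL (array([ 0.56664112, -0.07440469,  0.07725824]), np.float64(0.002011571907526393))
fin (array([ 0.43336435, -0.22915961,  0.04220379]), np.float64(0.0004255640500588855))
foot [[ 0.6824 -0.0844  0.02  ]
 [ 0.6635 -0.1847  0.02  ]
 [ 0.5199 -0.158   0.02  ]
 [ 0.5387 -0.0578  0.02  ]] [ 0.60109639 -0.12123421  0.02      ]
yaw -10.494018009704005 -10.505324495788177 -10.68216597224557 len 0.14617093239469225 0.10197034302025125
cr [ 0.43248715 -0.23111473  0.013     ] 1.0436391365964715 -0.23933303285067303 0.86269008021209 0.09309701808312938 0.07748914476723726
tool x yaw 21.705270075030313
[ 0.06790007  0.00048595 -0.126092  ] [[ 0.001  0.964  0.267]
 [ 1.    -0.001 -0.   ]
 [-0.     0.267 -0.964]] 339.1400622991624 256.6350434091525 190.41948412584924
```

The numbers agree: the port is at about (0.597, −0.120, 0.102), with reader yaw −10.5° and tilt about 0.4 rad. The fin is at (0.433, −0.230). I'll start moving, first clear of the machine on the right.

Call:
arm_command(
  plan=[
    [0.0125,-0.0245,-0.0075,0],
    [0.0125,-0.0245,-0.0075,0],
    [0.0125,-0.0245,-0.0075,0],
    [0.0125,-0.0245,-0.0075,0],
    [0.0125,-0.0245,-0.0075,0],
    [0.0125,-0.0245,-0.0075,0],
    [0.0125,-0.0245,-0.0075,0],
    [0.0125,-0.0245,-0.0075,0],
  ],
  claw=0.0854,
)

```text
time_s: 1.02
tcp_pos: [0.2607, -0.3834, 0.3087]
tool_rot: [[0.929, 0.37, 0.0], [0.37, -0.929, -0.0], [-0.0, 0.0, -1.0]]
ft_force: [1.6, -0.1, -0.8]
opening: 0.998
```

Call:
arm_command(
  plan=[
    [0,0,0.02,7.05],
    [0,0,0.025,7.05],
    [0,0,0.025,7.0],
    [0.025,-0.0225,0.015,0],
    [0.025,-0.0225,0.015,0],
    [0.025,-0.0225,0.015,0],
    [0.025,-0.0225,0.01,0],
    [0.02,-0.02,0,0],
  ],
)

```text
time_s: 1.68
tcp_pos: [0.38, -0.271, 0.1814]
tool_rot: [[1.0, 0.012, -0.002], [0.012, -1.0, 0.002], [-0.002, -0.002, -1.0]]
ft_force: [0.4, -1.0, 0.4]
opening: 0.999
```

Call:
arm_command(
  plan=[
    [0.025,-0.0225,0.01,0],
    [0.02,-0.018,0.004,0],
    [0.006,-0.003,0,0],
    [0,0,0,0],
    [0,0,0,0],
    [0,0,0,0],
    [0,0,0,0],
    [0,0,0,0],
  ],
)

```text
time_s: 2.35
tcp_pos: [0.4293, -0.2308, 0.1695]
tool_rot: [[1.0, 0.008, -0.0], [0.008, -1.0, -0.001], [-0.0, 0.001, -1.0]]
ft_force: [0.1, -0.3, -0.2]
opening: 0.997
```

Run:
```python
from plant import arm
from h import *
s=arm.get_state(); print(s['time_s'],s['tcp_pos'],s['tool_rot'].round(4))
w=arm.get_image('wrist'); cv2.imwrite('pics/w1.png',w['img'][:,:,::-1])
g=cv2.cvtColor(w['img'],cv2.COLOR_RGB2GRAY); print(proj(w,(.4325,-.23,.047)))
m=(g<50).astype('uint8'); n,l,st,c=cv2.connectedComponentsWithStats(m)
for i in range(1,n):
    if st[i][4]>300: print(c[i],st[i])
```

```text
2.35 [ 0.42927996 -0.23079626  0.16952731] [[ 1.e+00  8.e-03 -0.e+00]
 [ 8.e-03 -1.e+00 -7.e-04]
 [-0.e+00  7.e-04 -1.e+00]]
[254.94084761 185.44407065]
[146.98689956  35.87336245] [ 69   0 104  68 687]
[441.14332248 122.71986971] [432 103  25  41 307]
[266.346875 134.834375] [209 118  92  76 640]
[254.62937063 178.68831169] [ 245  153   20   54 1001]
[252.24521956 338.03768738] [    0   243   512   141 37758]
```

View pics/w1.png

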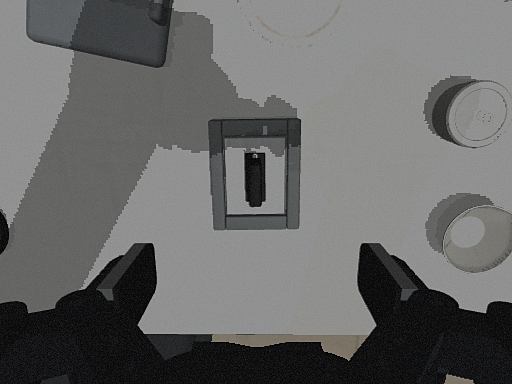

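The fin is at (255,180), the plate's white corners at about (225,137), (287,137), (288,215) and (226,216), and the jaws straddle column 257.

Run:
```python
from plant import arm
from h import *
s=arm.get_state(); w=arm.get_image('wrist')
g=cv2.cvtColor(w['img'],cv2.COLOR_RGB2GRAY)[110:240,200:310]
yaw=lambda v:np.degrees(np.arctan2(v[1],v[0]))
def rect(m,z,nm):
    n,l,st,c=cv2.connectedComponentsWithStats(m.astype('uint8')); i=1+st[1:,4].argmax()
    cs=cv2.findContours((l==i).astype('uint8'),cv2.RETR_EXTERNAL,cv2.CHAIN_APPROX_NONE)[0][0][:,0]
    P=np.array([onz(w,u+200,v+110,z)[:2] for u,v in cs],'f4'); r=cv2.minAreaRect(P); print(nm,r,st[i])
blob=(g<50); rect(blob,.047,'fin@.047')
cr=(g>45)&(g<110)
rect((g<115),.015,'cradle+fin@.015')
fin=g[40:100,40:70]
# fin columns by row
for r in (50,60,70,80,90):
    x=np.where(g[r]<50)[0]; x=x[(x>35)&(x<75)]; print(r+110,x.min()+200,x.max()+200,onz(w,(x.min()+x.max())/2+200,r+110,.047)[:2])
T=[onz(w,*p,.017)[:2] for p in((225,137),(287,137),(288,215),(226,216))]; print(np.round(T,4),np.mean(T,0),yaw(T[0]-T[3]),yaw(T[1]-T[2]))
```

```text
fin@.047 ((0.4368912875652313, -0.22978916764259338), (0.04119082912802696, 0.015051948837935925), 0.9124501347541809) [  45   43   21   54 1016]
cradle+fin@.015 ((0.4357689619064331, -0.22610600292682648), (0.10390829294919968, 0.08374916762113571), 1.3642107248306274) [   0    0  102  121 8564]
160 245 264 [ 0.4522064  -0.22927568]
170 245 264 [ 0.44462981 -0.22933382]
180 246 265 [ 0.43693769 -0.2301473 ]
190 246 265 [ 0.42911316 -0.23021349]
200 246 265 [ 0.42116005 -0.23028077]
[[ 0.4655 -0.2049]
 [ 0.466  -0.2556]
 [ 0.3986 -0.2587]
 [ 0.3971 -0.2047]] [ 0.43181139 -0.23096311] -0.15894190490022678 2.6408421501018693
```

Call:
arm_command(
  plan=[
    [0.001,0,0.02,0],
    [0.001,0,0.02,0],
    [0.001,0,0.02,0],
    [0,0,0.02,0],
    [0,0,0.02,0],
    [0,0,0.0155,0],
    [0,0,0.006,0],
    [0,0,0,0],
  ],
)

```text
time_s: 3.12
tcp_pos: [0.432, -0.2293, 0.0466]
tool_rot: [[1.0, 0.01, -0.003], [0.01, -1.0, 0.001], [-0.003, -0.001, -1.0]]
ft_force: [-0.2, 0.3, 0.6]
opening: 0.999
```

Call:
arm_command(
  plan=[
    [0,0,0,0],
    [0,0,0,0],
    [0,0,0,0],
    [0,0,0,0],
    [0,0,0,0],
    [0,0,0,0],
    [0,0,0,0],
    [0,0,0,0],
  ],
  claw=0.0085,
)

```text
time_s: 3.78
tcp_pos: [0.4334, -0.2296, 0.0483]
tool_rot: [[1.0, 0.011, 0.0], [0.011, -1.0, -0.0], [0.0, 0.0, -1.0]]
ft_force: [-0.4, 0.7, 4.8]
opening: 0.109
```

Run:
```python
from plant import arm
from h import *
s=arm.get_state(); print(s['time_s'],s['tcp_pos'],s['opening']*85.4,s['ft_force'],s['moment'])
w=arm.get_image('wrist'); cv2.imwrite('pics/w2.png',w['img'][:,:,::-1])
```

```text
3.7833 [ 0.4334499  -0.22963874  0.0482713 ] 9.346484718317672 [-0.37398733  0.69031572  4.79715576] [0.09115782 0.21138491 0.00354024]
```

View pics/w2.png

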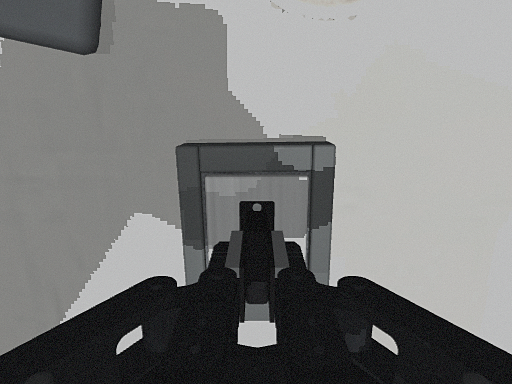

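The fin is gripped squarely between the pads, with its front end at (257,208), and the slide is still in the cradle recess. Next I'll lift it and approach the reader for a close look.

Call:
arm_command(
  plan=[
    [0,0,-0.008,0],
    [0,0,-0.015,0],
    [0,0,-0.022,0],
    [0,0,-0.025,0],
    [0.005,-0.012,-0.028,0],
    [0.01,-0.022,-0.028,0],
    [0.012,-0.026,-0.028,0],
    [0.012,-0.026,-0.02,0],
  ],
)

```text
time_s: 4.5
tcp_pos: [0.472, -0.1426, 0.2246]
tool_rot: [[1.0, 0.009, 0.003], [0.009, -1.0, -0.001], [0.003, 0.001, -1.0]]
ft_force: [1.4, 0.4, -0.9]
opening: 0.105
```

Call:
arm_command(
  plan=[
    [0.012,-0.024,-0.008,0],
    [0.01,-0.015,0,0],
    [0,0,0,3.7],
    [0,0,0,3.7],
    [0,0,0,3.7],
    [0,0,0,0],
    [0,0,0,0],
    [0,0,0,0],
  ],
)

```text
time_s: 5.17
tcp_pos: [0.4926, -0.1039, 0.2298]
tool_rot: [[0.984, -0.181, -0.0], [-0.181, -0.984, -0.0], [-0.0, 0.0, -1.0]]
ft_force: [0.2, 0.0, -0.8]
opening: 0.105
```

Run:
```python
from plant import arm
from h import *
s=arm.get_state(); print(s['time_s'],s['tcp_pos'],s['tool_rot'].round(4),s['opening']*85.4,s['ft_force'],s['moment'])
w=arm.get_image('wrist'); cv2.imwrite('pics/w3.png',w['img'][:,:,::-1]); print(proj(w,(.5965,-.12,.102)))
```

```text
5.1667 [ 0.49262039 -0.10391072  0.22975137] [[ 9.835e-01 -1.809e-01 -2.000e-04]
 [-1.809e-01 -9.835e-01 -1.000e-04]
 [-2.000e-04  1.000e-04 -1.000e+00]] 9.002474087131219 [ 0.20904529  0.0158188  -0.76862244] [ 0.00169373  0.08655158 -0.02535846]
[252.03666518  41.28477943]
```

View pics/w3.png

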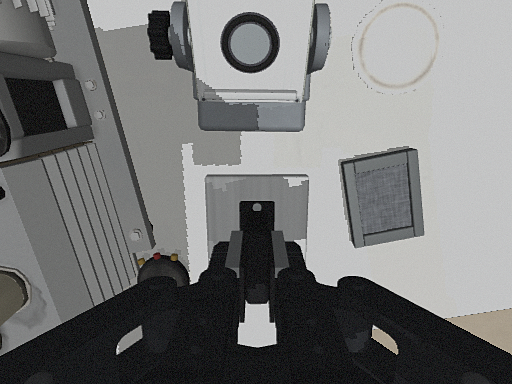

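The slide is out of the cradle and held level, with its plate at columns 205–309. The port ring is at (250,42), within 2 px of the prediction. I'll move on and triangulate the port from two wrist views.

```bash
cat >> h.py <<'E'
def port(w,p0=(.5965,-.12,.102)):
    g=cv2.cvtColor(w['img'],cv2.COLOR_RGB2GRAY); u,v=proj(w,p0); H=55
    x0,y0=max(int(u-H),0),max(int(v-H),0); c=(g[y0:int(v+H),x0:int(u+H)]<70).astype('uint8')
    n,l,st,ce=cv2.connectedComponentsWithStats(c)
    i=min([k for k in range(1,n) if st[k][4]>200],key=lambda k:np.hypot(*(ce[k]+[x0-u,y0-v])))
    cs=cv2.findContours((l==i).astype('uint8'),cv2.RETR_EXTERNAL,cv2.CHAIN_APPROX_NONE)[0][0]
    e=cv2.fitEllipse(cs); return (e[0][0]+x0,e[0][1]+y0),e[1],e[2]
E
python3 - <<'E'
from plant import arm
from h import *
import pickle
w=arm.get_image('wrist'); e=port(w); print(e,onz(w,*e[0],.102)); pickle.dump((w,e),open('a.pkl','wb'))
E
```

```text
((249.88446426391602, 42.35396957397461), (57.03225326538086, 59.41182327270508), 170.6393585205078) [ 0.59615351 -0.11847747  0.102     ]
```

Call:
arm_command(
  plan=[
    [0.01,-0.001,0,0],
    [0.012,0,0,0],
    [0.012,0,0,0],
    [0.012,0,0,0],
    [0.009,0,0,0],
    [0,0,0,0],
    [0,0,0,0],
    [0,0,0,0],
  ],
)

```text
time_s: 5.93
tcp_pos: [0.5467, -0.1128, 0.2296]
tool_rot: [[0.983, -0.182, -0.001], [-0.182, -0.983, 0.0], [-0.001, 0.0, -1.0]]
ft_force: [-0.2, 0.7, -0.9]
opening: 0.111
```

Run:
```python
from plant import arm
from h import *
import pickle
w=arm.get_image('wrist'); e=port(w); print(e,onz(w,*e[0],.102)); w0,e0=pickle.load(open('a.pkl','rb'))
print(two(w0,e0[0],w,e[0])); print(arm.get_state()['tcp_pos'])
cv2.imwrite('pics/w4.png',cv2.resize(w['img'][0:260,130:400],None,fx=2.2,fy=2.2)[:,:,::-1])
```

```text
((251.38151931762695, 123.64863586425781), (47.09630584716797, 54.51646423339844), 90.66634368896484) [ 0.59535597 -0.11817054  0.102     ]
(array([ 0.59561904, -0.11836464,  0.10582147]), np.float64(0.00017009457899646948))
[ 0.54653371 -0.11283     0.22963576]
```

View pics/w4.png

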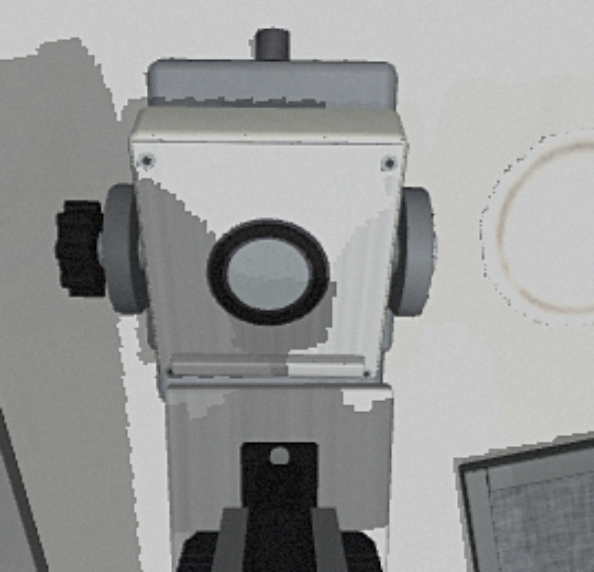

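The wrist crop shows the ring at (268,272), the face's upper edge at row 141, the ledge's stop edge at row ~356, and the slide plate centred at column 280, which is on the tool's mid-plane. I'll get the tilt from these edges.

Run:
```python
from plant import arm
from h import *
from scipy.optimize import brentq
w=arm.get_image('wrist'); s=arm.get_state(); ring=np.array([.59562,-.11836,.10582])
yaw=np.radians(-10.5); f=np.array([np.cos(yaw),np.sin(yaw),0]); z=np.array([0,0,1.])
X=lambda u,v:((u+.5)/2.2-.5+130,(v+.5)/2.2-.5)
fr=lambda th:(f*np.cos(th)+z*np.sin(th),-f*np.sin(th)+z*np.cos(th))
def pt(th,x,n): a,b=fr(th); return ring+a*x+b*(n-.003)
for nm,px,x,n in(('upper',(269.5,141.5),.046,0),('ledge',(269,356),-.033,.006),('lowface',(272,382),-.046,0)):
    q=X(*px); F=lambda th:(proj(w,pt(th,x,n))-q)[1]
    print(nm,[round(F(t),1) for t in(.2,.3,.4,.5,.6,.65)],'lateral px',(proj(w,pt(.42,x,n))-q)[0])
# yaw from horizontal features: screws upper/lower, both level lines
for a,b,zz in(((147,160),(389,163),.12),((172,374),(366,374),.088)):
    A,B=onz(w,*X(*a),zz),onz(w,*X(*b),zz); d=A-B; print('yaw',np.degrees(np.arctan2(d[1],d[0]))-90,np.linalg.norm(d))
a=onz(w,*X(268,161.5),.12);b=onz(w,*X(269,374),.09);d=a-b;print('axis yaw',np.degrees(np.arctan2(d[1],d[0])))
for th in(.37,.42,.45):
    up,n=fr(th); P=ring-.003*n; C=P+.028*n
    print(th,'P',P.round(4),'TCPfinal',(C+z*.0091).round(4),'shifted',(C+z*.0091+up*.01).round(4))
```

```text
upper [np.float64(-8.9), np.float64(-8.4), np.float64(-7.0), np.float64(-4.9), np.float64(-1.9), np.float64(-0.1)] lateral px -1.3602458104145398
ledge [np.float64(5.6), np.float64(4.1), np.float64(2.2), np.float64(-0.0), np.float64(-2.6), np.float64(-3.9)] lateral px -0.25065539126671865
lowface [np.float64(5.9), np.float64(2.9), np.float64(-0.5), np.float64(-4.2), np.float64(-8.3), np.float64(-10.4)] lateral px -1.401945665914127
yaw -11.106660136084358 0.07242496623151695
yaw -10.436060351760588 0.07105920380789049
axis yaw -10.717804652363824
0.37 P [ 0.5967 -0.1186  0.103 ] TCPfinal [ 0.5867 -0.1167  0.1382] shifted [ 0.5959 -0.1184  0.1418]
0.42 P [ 0.5968 -0.1186  0.1031] TCPfinal [ 0.5856 -0.1165  0.1377] shifted [ 0.5946 -0.1182  0.1418]
0.45 P [ 0.5969 -0.1186  0.1031] TCPfinal [ 0.5849 -0.1164  0.1374] shifted [ 0.5938 -0.118   0.1418]
```

The tilt is about 0.45 rad and the port's upper face edge is at about +41 mm. Only turns about tool z are available, so the slide has to pivot in the pads about the jaw axis. I'll press its upper edge on the face 6 mm above the ledge stop, then slide it down to the ledge.

Call:
arm_command(
  plan=[
    [0.012,-0.0015,0,0],
    [0.014,-0.002,0.006,0],
    [0.009,0,0.016,0],
    [0,0,0.02,0],
    [0,0,0.017,0],
    [0,0,0.009,0],
    [0,0,0.0035,0],
    [0,0,0,0],
  ],
)

```text
time_s: 6.7
tcp_pos: [0.5816, -0.1158, 0.1579]
tool_rot: [[0.983, -0.182, -0.001], [-0.182, -0.983, 0.0], [-0.001, 0.0, -1.0]]
ft_force: [-0.5, -0.5, -1.6]
opening: 0.107
```

Call:
arm_command(
  plan=[
    [0,0,0,0],
    [0.001,0,0.002,0],
    [0.001,0,0.002,0],
    [0.001,0,0.0018,0],
    [0.0008,0,0.0018,0],
    [0,0,0,0],
    [0,0,0,0],
    [0,0,0,0],
  ],
)

```text
time_s: 7.37
tcp_pos: [0.586, -0.1165, 0.152]
tool_rot: [[0.983, -0.182, 0.0], [-0.182, -0.983, -0.0], [0.0, 0.0, -1.0]]
ft_force: [-2.8, -0.3, 6.5]
opening: 0.105
```

Call:
arm_command(
  plan=[
    [0.0005,0,0.001,0],
    [0.0004,0,0.0008,0],
    [0,0,0,0],
    [0,0,0,0],
    [0,0,0,0],
    [0,0,0,0],
    [0,0,0,0],
    [0,0,0,0],
  ],
)

```text
time_s: 8.03
tcp_pos: [0.5861, -0.1165, 0.1517]
tool_rot: [[0.983, -0.182, -0.002], [-0.182, -0.983, -0.001], [-0.001, 0.001, -1.0]]
ft_force: [-8.8, 1.0, 16.1]
opening: 0.107
```

Call:
arm_command(
  plan=[
    [0.0005,0,0.001,0],
    [0.0004,0,0.0008,0],
    [0,0,0,0],
    [0,0,0,0],
    [0,0,0,0],
    [0,0,0,0],
    [0,0,0,0],
    [0,0,0,0],
  ],
)

```text
time_s: 8.7
tcp_pos: [0.5859, -0.1164, 0.1506]
tool_rot: [[0.983, -0.182, -0.004], [-0.182, -0.983, -0.0], [-0.004, 0.001, -1.0]]
ft_force: [-12.3, 2.4, 21.3]
opening: 0.108
```

Call:
arm_command(
  plan=[
    [0.0005,0,0.001,0],
    [0.0004,0,0.0008,0],
    [0.0004,0,0.0008,0],
    [0,0,0,0],
    [0,0,0,0],
    [0,0,0,0],
    [0,0,0,0],
    [0,0,0,0],
  ],
)

```text
time_s: 9.37
tcp_pos: [0.5859, -0.1163, 0.148]
tool_rot: [[0.983, -0.182, -0.007], [-0.182, -0.983, -0.0], [-0.007, 0.001, -1.0]]
ft_force: [-16.0, 3.7, 24.7]
opening: 0.108
```

Run:
```python
from plant import arm
from h import *
s=arm.get_state(); print(s['time_s'],s['tcp_pos'],s['ft_force'],s['moment'])
d=arm.get_image('side'); cv2.imwrite('pics/s2.png',cv2.resize(d['img'][120:230,175:305],None,fx=5,fy=5,interpolation=cv2.INTER_CUBIC)[:,:,::-1])
```

```text
9.3667 [ 0.58594489 -0.11632773  0.1480177 ] [-16.03767949   3.71214763  24.70975866] [ 0.53261753  3.07865454 -0.00451157]
```

View pics/s2.png

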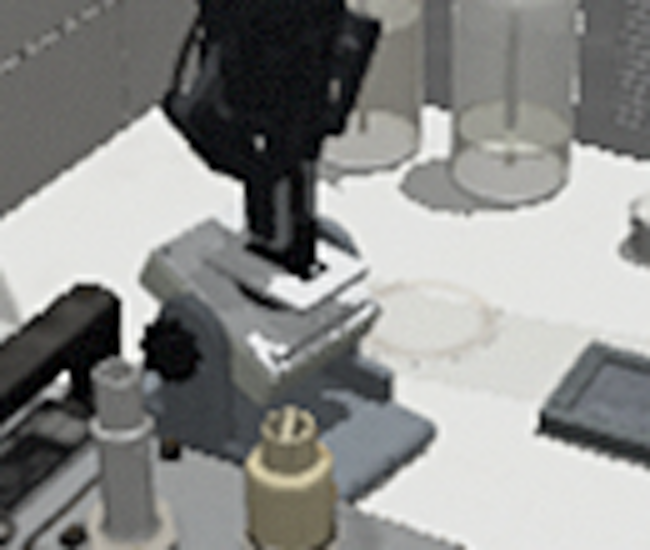

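The slide's front edge is still raised, but it is pivoting in the pads: the TCP dropped 2.6 mm for only 3 N more. I'll continue.

Call:
arm_command(
  plan=[
    [0.0007,0,0.0008,0],
    [0.0007,0,0.0008,0],
    [0.0006,0,0.0008,0],
    [0,0,0,0],
    [0,0,0,0],
    [0,0,0,0],
    [0,0,0,0],
    [0,0,0,0],
  ],
)

```text
time_s: 10.08
tcp_pos: [0.5865, -0.1165, 0.1456]
tool_rot: [[0.983, -0.182, -0.01], [-0.182, -0.983, 0.0], [-0.01, 0.002, -1.0]]
ft_force: [-19.6, 3.3, 26.2]
opening: 0.105
```

Call:
arm_command(
  plan=[
    [0.0007,0,0.0008,0],
    [0.0007,0,0.0008,0],
    [0.0004,0,0.0008,0],
    [0,0,0,0],
    [0,0,0,0],
    [0,0,0,0],
    [0,0,0,0],
    [0,0,0,0],
  ],
)

```text
time_s: 10.75
tcp_pos: [0.5873, -0.1167, 0.1432]
tool_rot: [[0.983, -0.182, -0.013], [-0.182, -0.983, 0.0], [-0.013, 0.002, -1.0]]
ft_force: [-22.6, 3.2, 29.4]
opening: 0.103
```

Call:
arm_command(
  plan=[
    [0.0003,0,0.0008,0],
    [0.0003,0,0.0008,0],
    [0.0002,0,0.0008,0],
    [0,0,0,0],
    [0,0,0,0],
    [0,0,0,0],
    [0,0,0,0],
    [0,0,0,0],
  ],
)

```text
time_s: 11.42
tcp_pos: [0.5881, -0.1168, 0.1408]
tool_rot: [[0.983, -0.183, -0.013], [-0.183, -0.983, 0.0], [-0.013, 0.002, -1.0]]
ft_force: [-21.3, 4.1, 28.8]
opening: 0.11
```

```bash
cat >> h.py <<'E'
def port_frame(s,th=.45,yaw=-10.6,P=(.5969,-.1186,.1031)):
    c,n=np.cos(np.radians(yaw)),np.sin(np.radians(yaw)); f=np.array([c,n,0]);l=np.array([-n,c,0]);z=np.array([0,0,1.])
    up,nn=f*np.cos(th)+z*np.sin(th),-f*np.sin(th)+z*np.cos(th); B=np.array([up,l,nn])
    return B@(s['tcp_pos']+s['tool_rot'][:,2]*.0091-np.array(P)),B@s['ft_force']
E
python3 - <<'E'
from plant import arm
from h import *
s=arm.get_state(); print(s['time_s'],s['tcp_pos'],s['ft_force'],port_frame(s))
d=arm.get_image('side'); cv2.imwrite('pics/s3.png',cv2.resize(d['img'][150:205,190:260],None,fx=8,fy=8,interpolation=cv2.INTER_CUBIC)[:,:,::-1])
E
```

```text
11.4167 [ 0.588087   -0.11684921  0.14075952] [-21.2895461    4.07227716  28.84462371] (array([4.22986280e-03, 8.11594067e-05, 2.96746051e-02]), array([-6.97108742,  0.08654441, 35.4010873 ]))
```

View pics/s3.png

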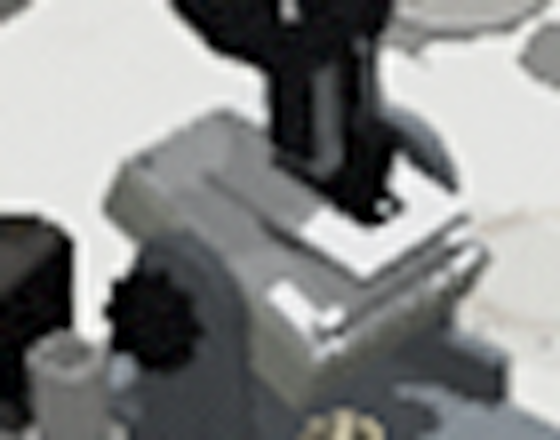

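The slide is now nearly parallel to the face, with its front edge just up-slope of the ledge and a small gap left under it. The lateral error is about 0.1 mm. I'll press on along the normal.

Call:
arm_command(
  plan=[
    [0.0004,0,0.0008,0],
    [0.0004,0,0.0008,0],
    [0,0,0.0005,0],
    [0,0,0,0],
    [0,0,0,0],
    [0,0,0,0],
    [0,0,0,0],
    [0,0,0,0],
  ],
)

```text
time_s: 12.13
tcp_pos: [0.5889, -0.117, 0.1385]
tool_rot: [[0.983, -0.182, -0.013], [-0.182, -0.983, 0.0], [-0.013, 0.002, -1.0]]
ft_force: [-21.3, 3.9, 28.2]
opening: 0.108
```

Run:
```python
from plant import arm
from h import *
s=arm.get_state(); print(port_frame(s),s['moment'])
```

```text
(array([0.00394706, 0.0001141 , 0.02726621]), array([-7.2422831 , -0.09867544, 34.85401023])) [ 0.67021166  4.19875965 -0.03755161]
```

Call:
arm_command(
  plan=[
    [0.0004,0,0.0008,0],
    [0.0002,0,0.0004,0],
    [0,0,0,0],
    [0,0,0,0],
    [0,0,0,0],
    [0,0,0,0],
    [0,0,0,0],
    [0,0,0,0],
  ],
)

```text
time_s: 12.8
tcp_pos: [0.5893, -0.117, 0.1371]
tool_rot: [[0.983, -0.182, -0.013], [-0.182, -0.983, 0.0], [-0.013, 0.002, -1.0]]
ft_force: [-21.3, 2.9, 27.7]
opening: 0.107
```

Run:
```python
from plant import arm
from h import *
s=arm.get_state(); print(port_frame(s),s['moment'])
```

```text
(array([0.00373897, 0.00012605, 0.02589266]), array([-7.28668429, -1.07907597, 34.25073069])) [ 0.71874117  4.24548767 -0.01839699]
```

Call:
arm_command(
  plan=[
    [0.0004,0,0.0008,0],
    [0.0002,0,0.0004,0],
    [0,0,0,0],
    [0,0,0,0],
    [0,0,0,0],
    [0,0,0,0],
    [0,0,0,0],
    [0,0,0,0],
  ],
)

```text
time_s: 13.47
tcp_pos: [0.5898, -0.1171, 0.1358]
tool_rot: [[0.983, -0.182, -0.013], [-0.182, -0.983, 0.0], [-0.013, 0.002, -1.0]]
ft_force: [-21.1, 3.3, 27.3]
opening: 0.106
```

Run:
```python
from plant import arm
from h import *
s=arm.get_state(); print(port_frame(s),s['moment'])
d=arm.get_image('side'); w=arm.get_image('wrist')
a=cv2.resize(d['img'][150:205,190:260],(560,440),interpolation=cv2.INTER_CUBIC)
cv2.imwrite('pics/s4.png',a[:,:,::-1]);cv2.imwrite('pics/w5.png',w['img'][:,:,::-1])
```

```text
(array([0.00362618, 0.00013922, 0.02443941]), array([-7.32524279, -0.65271351, 33.82398218])) [ 0.72702453  4.13118459 -0.07528927]
```

View pics/s4.png

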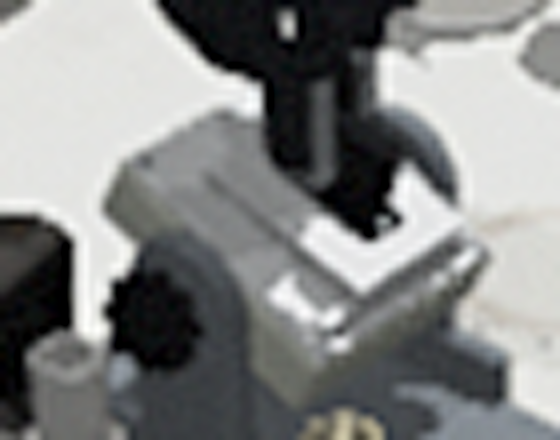

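Call:
arm_command(
  plan=[
    [0.0004,0,0.0008,0],
    [0.0002,0,0.0004,0],
    [0,0,0,0],
    [0,0,0,0],
    [0,0,0,0],
    [0,0,0,0],
    [0,0,0,0],
    [0,0,0,0],
  ],
)

```text
time_s: 14.23
tcp_pos: [0.5903, -0.1173, 0.1345]
tool_rot: [[0.983, -0.183, -0.014], [-0.183, -0.983, 0.001], [-0.013, 0.002, -1.0]]
ft_force: [-20.4, 4.3, 26.9]
opening: 0.108
```

Run:
```python
from plant import arm
from h import *
s=arm.get_state(); print(port_frame(s),s['moment'])
d=arm.get_image('side')
S=lambda x,y:((x+.5)/8-.5+190,(y+.5)/8-.5+150)
yaw=np.radians(-10.6);f=np.array([np.cos(yaw),np.sin(yaw),0]);l=np.array([-f[1],f[0],0]);z=np.array([0,0,1.]);P=np.array([.5969,-.1186,.1031])
def pp(th,x,y,n):
    a=f*np.cos(th)+z*np.sin(th);b=-f*np.sin(th)+z*np.cos(th);q=proj(d,P+a*x+l*y+b*n); return ((q-[190,150]+.5)*8-.5).round(0)
for th in(.4,.45,.5):
    print(th,'face RL',pp(th,.041,.042,0),'FL',pp(th,-.051,.042,0),'ledge L',pp(th,-.033,.035,.006),'R',pp(th,-.033,-.035,.006))
    for n in(.006,.009): print('  slide s=3 back RL,FL,FR',n,pp(th,.036,.025,n),pp(th,-.03,.025,n),pp(th,-.03,-.025,n))
g=cv2.cvtColor(d['img'],cv2.COLOR_RGB2GRAY)
print(g[178:196,222:252:1])
```

```text
(array([3.51849913e-03, 8.72108431e-05, 2.30443536e-02]), array([-7.08337031,  0.48856955, 33.33997187])) [ 0.65162374  4.17582126 -0.06566278]
0.4 face RL [124. 173.] FL [337. 372.] ledge L [316. 309.] R [465. 212.]
  slide s=3 back RL,FL,FR 0.006 [179. 148.] [331. 288.] [438. 219.]
  slide s=3 back RL,FL,FR 0.009 [181. 141.] [333. 282.] [441. 213.]
0.45 face RL [125. 169.] FL [335. 377.] ledge L [315. 314.] R [464. 216.]
  slide s=3 back RL,FL,FR 0.006 [181. 145.] [330. 292.] [437. 223.]
  slide s=3 back RL,FL,FR 0.009 [184. 139.] [333. 286.] [440. 217.]
0.5 face RL [127. 165.] FL [332. 382.] ledge L [314. 317.] R [463. 220.]
  slide s=3 back RL,FL,FR 0.006 [183. 142.] [329. 296.] [436. 226.]
  slide s=3 back RL,FL,FR 0.009 [186. 136.] [333. 290.] [439. 221.]
[[110 100 122 146 143 173 229 242 237 179 106  55   9   1   9  57  52 122
  216 235 229 228 231 235 235 199 182 207 195 194]
 [125 109 116 124 136 203 241 233 236 231 206 172  78   3   0  47 146 223
  240 230 230 232 238 223 186 176 174 201 205 204]
 [131 129 116  99 108 192 243 233 232 232 240 237 171  83 126 189 229 239
  23
[... 1222 characters left out ...]
112 135 134 133 122  94
   95  83  81  73  59  51  99 180 215 196 196 198]
 [106 108 119 125 132 144 162 144 119 113  71 130 138 128 122  94  85  83
   80  74  69  61  64  79 106 151 178 177 195 217]
 [109 107 108 118 126 135 168 154 125 177 213 194 124 106 102  93  82  83
   70  60  58  58  67  76 102 127 130 144 173 198]
 [108 105 103 109 121 129 143 138 140 189 211 170 103  84  84  76  77  67
   62  60  60  62  61  56  75  92 109 117 128 150]
 [105 108 103 102 112 121 128 144 125 109 114  93  88  80  79  78  72  65
   57  60  62  59  63  62  58  55  69  88 106 130]
 [109 108 104 105 106 110 124 132 118  91  89  80  80  81  79  77  73  71
   65  60  58  57  58  56  61  56  57  57  73  94]]
```

Call:
arm_command(
  plan=[
    [0.0004,0,0.0008,0],
    [0.0002,0,0.0004,0],
    [0,0,0,0],
    [0,0,0,0],
    [0,0,0,0],
    [0,0,0,0],
    [0,0,0,0],
    [0,0,0,0],
  ],
)

```text
time_s: 14.95
tcp_pos: [0.5909, -0.1173, 0.1332]
tool_rot: [[0.983, -0.182, -0.014], [-0.182, -0.983, 0.001], [-0.013, 0.002, -1.0]]
ft_force: [-20.8, 4.3, 25.8]
opening: 0.106
```

Run:
```python
from plant import arm
from h import *
s=arm.get_state(); print(port_frame(s),s['moment'])
d=arm.get_image('side'); w=arm.get_image('wrist')
a=cv2.resize(w['img'][96:384,150:370],(440,576),interpolation=cv2.INTER_CUBIC)
b=cv2.resize(d['img'][160:200,208:253],(360,320),interpolation=cv2.INTER_CUBIC)
m=np.zeros((576,800,3),'uint8'); m[:,:440]=a; m[:320,440:]=b
cv2.imwrite('pics/m6.png',m[:,:,::-1])
```

```text
(array([0.00346286, 0.00014344, 0.02162264]), array([-7.93234069,  0.40561166, 32.50982725])) [0.75277828 4.16101122 0.01582049]
```

View pics/m6.png

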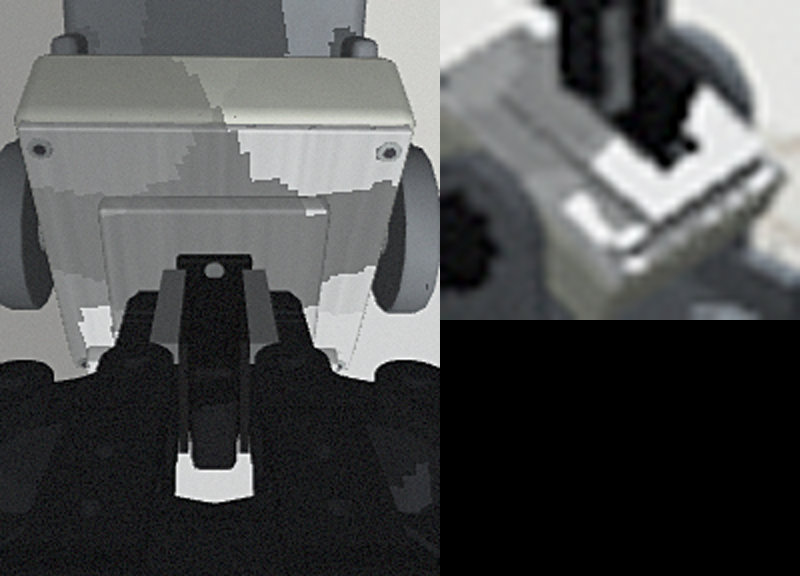

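Run:
```python
from plant import arm
from h import *
w=arm.get_image('wrist');P=np.array([.5969,-.1186,.1031])
yaw=np.radians(-10.6);f=np.array([np.cos(yaw),np.sin(yaw),0]);l=np.array([-f[1],f[0],0]);z=np.array([0,0,1.])
X=lambda u,v:((u+.5)/2-.5+150,(v+.5)/2-.5+96)
def hit(px,n,th):
    a=f*np.cos(th)+z*np.sin(th);b=-f*np.sin(th)+z*np.cos(th);o,r=ray(w,*px);p=o+r*(((P+b*n)-o)@b)/(r@b); return np.round([(p-P)@a*1e3,(p-P)@l*1e3],1)
for th in(.4,.45,.5):
    print(th)
    for nm,q,n in(('screwL',(39,149),0),('screwR',(389,152),0),('faceUL',(20,125),0),('faceUR',(413,125),0),('lscrewL',(84,365),0),('lscrewR',(340,366),0),('slide bot UL',(101,199),0),('bot UR',(327,200),0),('back UL',(103,213),.006),('back UR',(325,213),.006),('backL low',(117,300),.006),('backR low',(315,300),.006)): print(' ',nm,hit(X(*q),n,th))
```

```text
0.4
  screwL [33.9 37.4]
  screwR [ 33.3 -37.9]
  faceUL [40.1 40.3]
  faceUR [ 40.3 -41.7]
  lscrewL [-41.8  36.6]
  lscrewR [-42.1 -36.4]
  slide bot UL [19.9 25.5]
  bot UR [ 19.8 -26. ]
  back UL [21.  24.2]
  back UR [ 21.1 -24.6]
  backL low [-7.5 23.6]
  backR low [ -7.3 -25.2]
0.45
  screwL [35.2 36.8]
  screwR [ 34.6 -37.3]
  faceUL [41.5 39.6]
  faceUR [ 41.7 -41. ]
  lscrewL [-44.9  37.3]
  lscrewR [-45.2 -37.1]
  slide bot UL [20.8 25.3]
  bot UR [ 20.7 -25.7]
  back UL [22.3 23.9]
  back UR [ 22.4 -24.4]
  backL low [-7.6 23.7]
  backR low [ -7.5 -25.3]
0.5
  screwL [36.7 36.2]
  screwR [ 36.1 -36.7]
  faceUL [43.2 38.9]
  faceUR [ 43.4 -40.2]
  lscrewL [-48.6  38.1]
  lscrewR [-49.  -37.9]
  slide bot UL [21.9 25. ]
  bot UR [ 21.7 -25.5]
  back UL [23.7 23.7]
  back UR [ 23.9 -24.1]
  backL low [-7.8 23.7]
  backR low [ -7.7 -25.4]
```

This was the last viewable picture. It shows the slide's upper end at row 199, only about 21 mm up-slope of the port instead of 33. The upper corner stuck on the face, the fin crept in the pads, and the lower end now sits on top of the ledge. The lateral error is about 0. I'll back off along the normal, move up-slope, and press again.

Call:
arm_command(
  plan=[
    [-0.002,0,-0.004,0],
    [-0.002,0,-0.004,0],
    [-0.002,0,-0.0045,0],
    [0,0,-0.002,0],
    [0.003,0,-0.003,0],
    [0.003,0,-0.0015,0],
    [0,0,0,0],
    [0,0,0,0],
  ],
)

```text
time_s: 15.77
tcp_pos: [0.597, -0.1186, 0.1492]
tool_rot: [[0.983, -0.182, 0.0], [-0.182, -0.983, 0.0], [0.0, -0.0, -1.0]]
ft_force: [0.6, -0.2, -1.2]
opening: 0.11
```

Run:
```python
from plant import arm
from h import *
s=arm.get_state(); print(port_frame(s),s['ft_force'],s['opening'])
w=arm.get_image('wrist'); cv2.imwrite('pics/w7.png',w['img'][:,:,::-1])
g=cv2.cvtColor(w['img'],cv2.COLOR_RGB2GRAY).astype(float)
for c0 in (215,225,285,295): print(c0,g[150:250,c0-4:c0+5].mean(1).round(0).astype(int).tolist())
for r in(225,235,245): print(r,g[r-2:r+3,180:330].mean(0).round(0).astype(int).tolist())
```

```text
(array([1.62081485e-02, 3.77737390e-05, 3.32930369e-02]), array([ 0.02175925, -0.11401143, -1.37017356])) [ 0.58409426 -0.22530104 -1.22430429] 0.10963576142950508
215 [118, 119, 117, 117, 119, 120, 120, 121, 126, 131, 137, 142, 148, 152, 148, 115, 118, 138, 161, 130, 132, 132, 134, 132, 134, 133, 133, 133, 132, 133, 133, 132, 134, 134, 123, 117, 118, 119, 118, 119, 118, 119, 120, 119, 96, 105, 108, 109, 112, 111, 129, 149, 131, 120, 122, 121, 125, 123, 121, 121, 122, 121, 121, 122, 122, 122, 121, 121, 122, 121, 122, 121, 122, 120, 122, 121, 122, 121, 122, 120, 121, 120, 121, 121, 120, 121, 120, 120, 121, 121, 120, 117, 108, 94, 78, 61, 52, 47, 46, 42]
225 [119, 117, 117, 119, 119, 120, 121, 120, 126, 132, 137, 143, 150, 154, 149, 117, 119, 134, 164, 134, 131, 134, 132, 134, 133, 132, 133, 134, 133, 133, 134, 134, 127, 118, 119, 118, 119, 119, 119, 120, 118, 121, 121, 121, 95, 106, 107, 109, 111, 112, 127, 143, 132, 123, 123, 123, 122, 123, 123, 123, 123, 123, 123, 122, 123, 123, 123, 122, 121, 123, 123, 122, 123, 121, 122, 123, 121, 121, 121, 122, 121, 122, 121, 122, 123, 122, 122, 
[... 2428 characters left out ...]
5, 195, 197, 195, 200, 196, 131]
245 [73, 105, 148, 148, 149, 122, 112, 131, 131, 131, 125, 172, 209, 206, 206, 204, 205, 203, 202, 201, 205, 206, 209, 214, 170, 113, 120, 123, 124, 119, 116, 118, 119, 106, 74, 58, 48, 33, 22, 19, 22, 21, 23, 23, 24, 26, 18, 18, 36, 71, 69, 71, 67, 68, 69, 68, 69, 67, 66, 73, 73, 43, 24, 21, 18, 20, 19, 20, 27, 18, 19, 24, 21, 18, 14, 21, 21, 18, 21, 24, 20, 16, 17, 23, 17, 20, 17, 18, 26, 18, 20, 15, 35, 70, 69, 68, 69, 69, 68, 71, 68, 68, 69, 70, 72, 44, 20, 18, 23, 20, 26, 22, 20, 20, 24, 20, 23, 43, 53, 72, 107, 124, 119, 119, 117, 118, 116, 118, 104, 129, 204, 209, 206, 207, 205, 205, 205, 205, 205, 200, 201, 204, 203, 203, 205, 204, 180, 177, 208, 219]
```

The wrist measurements give a slide tilt of about 0.37 rad, with the fin about 6 mm deeper in the pads, so the tips nearly touch the plate. My plan:
1. Set the slide down on the ring just above the ledge.
2. Slacken the jaws by about 1 mm, with the pads still round the fin, so the slide settles parallel to the face.
3. Raise the tool and tighten again.

Call:
arm_command(
  plan=[
    [0.002,0,0,0],
    [0.0025,0,0.002,0],
    [0.001,0,0.0025,0],
    [0,0,0.0025,0],
    [0,0,0.002,0],
    [0,0,0.001,0],
    [0,0,0,0],
    [0,0,0,0],
  ],
)

```text
time_s: 16.48
tcp_pos: [0.6019, -0.1195, 0.1395]
tool_rot: [[0.983, -0.182, -0.0], [-0.182, -0.983, -0.0], [-0.0, 0.0, -1.0]]
ft_force: [-1.1, 0.1, 1.2]
opening: 0.106
```

```bash
cat >> h.py <<'E'
def edge(w):  # slide upper end: rows of the bottom (dark) and back (bright) edges, side columns of the back
    g=cv2.cvtColor(w['img'],cv2.COLOR_RGB2GRAY).astype(float); o=[]
    for c in(212,222,228,285,292,300):
        p=g[170:235,c-3:c+4].mean(1); d=np.diff(p); b=170+np.argmax(p[15:45])+15; o.append((c,b,170+int(np.argmin(d[:b-170]))+1))
    return o
E
python3 - <<'E'
from plant import arm
from h import *
s=arm.get_state(); print(s['tcp_pos'],port_frame(s)); print(edge(arm.get_image('wrist')))
E
```

```text
[ 0.60185909 -0.11948088  0.13949672] (array([1.64058994e-02, 4.48091948e-05, 2.23896753e-02]), array([-0.42058166, -0.12711649,  1.56041135]))
[(212, np.int64(201), 194), (222, np.int64(201), 194), (228, np.int64(201), 180), (285, np.int64(185), 181), (292, np.int64(185), 181), (300, np.int64(185), 181)]
```

Call:
arm_command(
  plan=[
    [0.0006,0,0.001,0],
    [0.0006,0,0.001,0],
    [0,0,0,0],
    [0,0,0,0],
    [0,0,0,0],
    [0,0,0,0],
    [0,0,0,0],
    [0,0,0,0],
  ],
)

```text
time_s: 17.2
tcp_pos: [0.602, -0.1195, 0.1392]
tool_rot: [[0.983, -0.182, -0.003], [-0.182, -0.983, -0.0], [-0.003, 0.001, -1.0]]
ft_force: [-7.3, 0.7, 12.6]
opening: 0.106
```

Call:
arm_command(
  plan=[
    [0,0,0,0],
    [0,0,0,0],
    [0,0,0,0],
    [0,0,0,0],
    [0,0,0,0],
    [0,0,0,0],
    [0,0,0,0],
    [0,0,0,0],
  ],
  claw=0.0118,
)

```text
time_s: 17.87
tcp_pos: [0.6036, -0.1198, 0.1376]
tool_rot: [[0.983, -0.182, 0.001], [-0.182, -0.983, -0.0], [0.001, 0.0, -1.0]]
ft_force: [0.2, -0.3, 3.5]
opening: 0.142
```

Run:
```python
from plant import arm
from h import *
s=arm.get_state(); print(s['tcp_pos'],port_frame(s),s['opening']*85.4); w=arm.get_image('wrist');print(edge(w))
cv2.imwrite('pics/w8.png',w['img'][:,:,::-1])
g=cv2.cvtColor(w['img'],cv2.COLOR_RGB2GRAY).astype(float)
print(g[160:240,218:226].mean(1).round().astype(int).tolist())
for r in(215,225,235): x=g[r-1:r+2,185:330].mean(0).round().astype(int).tolist(); print(r,x[:35],x[115:])
```

```text
[ 0.60361611 -0.11979249  0.13756926] (array([1.71838468e-02, 6.29621450e-05, 1.98733322e-02]), array([ 1.75823409, -0.2548611 ,  3.06372575])) 12.103112813303857
[(212, np.int64(189), 185), (222, np.int64(189), 186), (228, np.int64(189), 186), (285, np.int64(190), 186), (292, np.int64(185), 177), (300, np.int64(190), 186)]
[116, 115, 117, 116, 117, 117, 118, 119, 119, 118, 118, 121, 121, 120, 119, 122, 121, 121, 127, 135, 139, 144, 149, 156, 153, 133, 116, 122, 145, 164, 132, 136, 135, 121, 124, 124, 128, 119, 121, 120, 101, 116, 109, 114, 114, 114, 113, 132, 150, 136, 120, 121, 123, 120, 122, 121, 121, 120, 120, 122, 120, 122, 122, 121, 121, 122, 121, 121, 120, 121, 121, 120, 121, 120, 121, 120, 120, 120, 121, 124]
215 [116, 118, 118, 117, 120, 121, 121, 119, 120, 121, 118, 119, 119, 120, 119, 109, 115, 127, 125, 122, 119, 119, 117, 115, 118, 117, 121, 122, 124, 124, 122, 122, 120, 121, 120] [122, 122, 123, 123, 121, 123, 121, 121, 120, 118, 117, 118, 117, 110, 95, 122, 121, 121, 121, 120, 120, 118, 121, 119, 118, 116, 117, 123, 122, 122]
225 [117, 117, 116, 116, 117, 121, 121, 121, 120, 119, 120, 121, 116, 120, 120, 125, 100, 112, 124, 126, 124, 118, 116, 116, 116, 115, 119, 121, 121, 123, 121, 120, 121, 120, 119] [124, 122, 123, 121, 122, 121, 121, 119, 116, 119, 117, 112, 107, 114, 120, 121, 120, 119, 118, 119, 119, 118, 119, 114, 120, 124, 122, 122, 122, 119]
235 [121, 120, 116, 117, 115, 116, 117, 118, 120, 120, 121, 119, 122, 120, 118, 121, 121, 117, 109, 118, 125, 123, 118, 117, 118, 117, 112, 115, 121, 121, 122, 122, 122, 120, 121] [121, 122, 123, 120, 121, 119, 118, 116, 114, 120, 108, 94, 120, 120, 121, 120, 120, 121, 118, 118, 118, 116, 120, 121, 120, 118, 148, 145, 146, 145]
```

The jaws are slack at 12.1 mm, so the slide rests freely. The tips sit up-slope of the fin centre and lightly touch the plate. With the pads still round the fin, I'll raise and recentre along it, then measure where the slide settled.

Call:
arm_command(
  plan=[
    [0,0,-0.0015,0],
    [0,0,-0.002,0],
    [-0.003,0,0,0],
    [-0.004,0,0,0],
    [-0.004,0,0.001,0],
    [-0.004,0,0.0015,0],
    [-0.003,0,0.0015,0],
    [0,0,0,0],
  ],
)

```text
time_s: 18.58
tcp_pos: [0.5843, -0.1163, 0.1363]
tool_rot: [[0.983, -0.182, -0.002], [-0.182, -0.983, -0.0], [-0.002, 0.0, -1.0]]
ft_force: [0.2, -0.2, -0.8]
opening: 0.139
```

```bash
cat >> h.py <<'E'
def hit(w,px,n,th=.45,P=(.5969,-.1186,.1031),yaw=-10.6):
    c,k=np.cos(np.radians(yaw)),np.sin(np.radians(yaw)); f=np.array([c,k,0]);l=np.array([-k,c,0]);z=np.array([0,0,1.]);P=np.array(P)
    a=f*np.cos(th)+z*np.sin(th);b=-f*np.sin(th)+z*np.cos(th);o,r=ray(w,*px);p=o+r*(((P+b*n)-o)@b)/(r@b); return np.round([(p-P)@a*1e3,(p-P)@l*1e3],1)
E
python3 - <<'E'
from plant import arm
from h import *
s=arm.get_state(); print(s['tcp_pos'],port_frame(s),s['opening']*85.4); w=arm.get_image('wrist')
g=cv2.cvtColor(w['img'],cv2.COLOR_RGB2GRAY).astype(float)
up,l=None,None
from math import *
for x in(.041,.033): 
    c,k=cos(radians(-10.6)),sin(radians(-10.6)); print(x,proj(w,np.array([.5969,-.1186,.1031])+np.array([c*.9,k*.9,.435])*x))
print(120,g[120:235,218:226].mean(1).round().astype(int).tolist()); print(120,g[120:235,285:293].mean(1).round().astype(int).tolist())
E
```

```text
[ 0.58425603 -0.11629226  0.13632924] (array([-1.09105848e-03, -6.06038076e-05,  2.73240135e-02]), array([-0.11758524, -0.15987143, -0.83466338])) 11.909750104011275
0.041 [255.9155433  142.40172756]
0.033 [255.89186995 158.02546965]
120 [119, 118, 120, 119, 121, 119, 121, 120, 121, 122, 122, 122, 126, 133, 137, 142, 145, 151, 153, 151, 121, 121, 134, 164, 144, 134, 136, 137, 137, 136, 135, 137, 135, 137, 137, 136, 138, 131, 132, 128, 122, 122, 118, 121, 125, 124, 126, 139, 159, 159, 142, 133, 135, 136, 135, 135, 136, 134, 135, 135, 136, 134, 136, 135, 134, 135, 135, 134, 134, 135, 135, 134, 135, 136, 126, 118, 120, 122, 120, 118, 118, 121, 119, 119, 118, 120, 120, 119, 118, 119, 119, 119, 118, 118, 118, 118, 119, 119, 119, 119, 118, 119, 118, 120, 118, 119, 118, 119, 119, 118, 119, 119, 118, 117, 118]
120 [139, 141, 140, 142, 141, 142, 142, 145, 146, 145, 146, 147, 146, 160, 170, 180, 192, 202, 211, 212, 214, 121, 145, 184, 215, 201, 197, 199, 198, 199, 198, 200, 199, 199, 199, 201, 204, 134, 116, 118, 121, 128, 134, 137, 142, 144, 148, 167, 205, 214, 204, 191, 195, 194, 194, 194, 194, 194, 194, 195, 195, 194, 194, 195, 194, 193, 195, 195, 196, 183, 186, 189, 121, 117, 118, 119, 119, 120, 120, 119, 118, 120, 118, 120, 119, 120, 119, 119, 119, 119, 119, 118, 119, 119, 118, 119, 118, 119, 119, 118, 118, 119, 118, 118, 118, 118, 119, 119, 118, 120, 117, 115, 111, 112, 111]
```

Run:
```python
from plant import arm
from h import *
w=arm.get_image('wrist')
for r,n in((157,0),(160,0),(158,.003),(168.5,.006),(168.5,.009)): print(r,n,hit(w,(256,r),n))
g=cv2.cvtColor(w['img'],cv2.COLOR_RGB2GRAY).astype(float)
for r in(172,180,188,196,204):
    x=g[r-1:r+2].mean(0); d=np.abs(np.diff(x)); a=180+np.argsort(d[180:225])[-3:]; b=285+np.argsort(d[285:335])[-3:]; print(r,sorted(a),sorted(b))
    L=x[185:215].round().astype(int).tolist();R=x[295:330].round().astype(int).tolist();print(L,R)
```

```text
157 0 [34.2 -0. ]
160 0 [32.6 -0. ]
158 0.003 [35.9 -0. ]
168.5 0.006 [32.6 -0. ]
168.5 0.009 [34.9 -0. ]
172 [np.int64(194), np.int64(195), np.int64(197)] [np.int64(316), np.int64(318), np.int64(332)]
[137, 136, 137, 134, 137, 135, 137, 134, 136, 138, 109, 126, 134, 142, 142, 139, 135, 134, 132, 132, 134, 136, 137, 140, 140, 138, 139, 137, 137, 134] [200, 203, 202, 201, 200, 199, 197, 198, 201, 202, 202, 201, 202, 201, 199, 197, 195, 195, 193, 194, 195, 189, 174, 172, 200, 199, 198, 196, 197, 197, 193, 194, 194, 192, 197]
180 [np.int64(196), np.int64(197), np.int64(198)] [np.int64(314), np.int64(315), np.int64(316)]
[135, 137, 137, 133, 137, 135, 133, 136, 136, 136, 137, 133, 120, 129, 140, 138, 136, 133, 131, 130, 130, 128, 129, 136, 136, 136, 133, 136, 135, 135] [196, 196, 197, 197, 197, 194, 193, 195, 197, 196, 197, 197, 195, 194, 194, 191, 191, 190, 189, 193, 181, 152, 200, 200, 200, 197, 197, 197, 196, 194, 193, 192, 194, 197, 200]
188 [np.int64(189), np.int64(197), np.int64(198)] [np.int64(314), np.int64(315), np.int64(316)]
[115, 118, 117, 123, 124, 137, 135, 138, 131, 132, 1
[... 419 characters left out ...]
1, 122, 122, 119, 124, 99, 124, 138, 142, 137, 136, 131, 129, 128, 129, 130, 136, 136, 137, 135, 137] [118, 146, 143, 139, 132, 196, 199, 199, 198, 195, 195, 194, 191, 190, 190, 189, 189, 187, 188, 111, 116, 123, 120, 121, 120, 119, 120, 118, 121, 121, 121, 123, 123, 122, 121]
204 [np.int64(199), np.int64(207), np.int64(216)] [np.int64(311), np.int64(313), np.int64(323)]
[119, 117, 118, 116, 120, 118, 121, 123, 124, 122, 122, 122, 123, 124, 119, 109, 110, 118, 121, 121, 120, 115, 114, 123, 123, 127, 129, 130, 126, 125] [122, 118, 120, 120, 117, 121, 120, 119, 118, 116, 118, 117, 115, 118, 114, 116, 112, 105, 111, 123, 123, 121, 118, 122, 120, 119, 119, 119, 119, 125, 125, 124, 120, 120, 122]
```

Call:
arm_command(
  plan=[
    [0,0,0,0],
    [0,0,0,0],
    [0,0,0,0],
    [0,0,0,0],
    [0,0,0,0],
    [0,0,0,0],
    [0,0,0,0],
    [0,0,0,0],
  ],
  claw=0.0085,
)

```text
time_s: 19.35
tcp_pos: [0.5855, -0.1165, 0.1369]
tool_rot: [[0.983, -0.182, -0.0], [-0.182, -0.983, -0.0], [-0.0, 0.0, -1.0]]
ft_force: [-0.9, 0.3, 1.2]
opening: 0.106
```

The slide rests centred (lateral 0, upper edge at about 33–35 mm) and is gripped again. Next I'll press along the normal with a little down-slope push.

Call:
arm_command(
  plan=[
    [-0.0009,0,0.0008,0],
    [-0.0005,0,0.0008,0],
    [0.0003,0,0.001,0],
    [0.0003,0,0.001,0],
    [0,0,0,0],
    [0,0,0,0],
    [0,0,0,0],
    [0,0,0,0],
  ],
)

```text
time_s: 20.02
tcp_pos: [0.5858, -0.1164, 0.1342]
tool_rot: [[0.983, -0.182, 0.002], [-0.182, -0.983, -0.001], [0.002, 0.0, -1.0]]
ft_force: [0.9, -1.1, 6.3]
opening: 0.106
```

Run:
```python
from plant import arm
from h import *
s=arm.get_state(); print(s['tcp_pos'],port_frame(s))
```

```text
[ 0.58577238 -0.11644827  0.13419787] (array([-6.17004122e-04,  6.73563741e-05,  2.47280169e-02]), array([ 3.7124926 , -0.87666195,  5.20828952]))
```

Call:
arm_command(
  plan=[
    [0.0004,0,0.0009,0],
    [0.0004,0,0.0009,0],
    [0.0002,0,0.0006,0],
    [0,0,0,0],
    [0,0,0,0],
    [0,0,0,0],
    [0,0,0,0],
    [0,0,0,0],
  ],
)

```text
time_s: 20.68
tcp_pos: [0.586, -0.1164, 0.1338]
tool_rot: [[0.983, -0.182, 0.001], [-0.182, -0.983, -0.001], [0.001, 0.001, -1.0]]
ft_force: [-5.4, 0.6, 17.9]
opening: 0.11
```

Run:
```python
from plant import arm
from h import *
s=arm.get_state(); print(s['tcp_pos'],port_frame(s))
```

```text
[ 0.5860243  -0.11644595  0.13379113] (array([-0.00058497,  0.00011038,  0.02426081]), array([ 2.90706406, -0.43397491, 18.42306981]))
```

The contact is now stiff (+0.5 mm for +13 N) after about 3 mm of travel, so the seal is in and the slide is flush. I'll push down-slope to confirm the ledge contact.

Call:
arm_command(
  plan=[
    [-0.0009,0,0.0004,0],
    [-0.0009,0,0.0004,0],
    [0,0,0,0],
    [0,0,0,0],
    [0,0,0,0],
    [0,0,0,0],
    [0,0,0,0],
    [0,0,0,0],
  ],
)

```text
time_s: 21.35
tcp_pos: [0.586, -0.1164, 0.1338]
tool_rot: [[0.983, -0.182, 0.005], [-0.182, -0.983, -0.001], [0.005, 0.001, -1.0]]
ft_force: [-2.9, 0.6, 17.3]
opening: 0.102
```

Run:
```python
from plant import arm
from h import *
s=arm.get_state(); print(s['tcp_pos'],port_frame(s))
w=arm.get_image('wrist'); cv2.imwrite('pics/w9.png',w['img'][:,:,::-1])
g=cv2.cvtColor(w['img'],cv2.COLOR_RGB2GRAY).astype(float)
print(130,g[130:180,218:226].mean(1).round().astype(int).tolist()); print(130,g[130:180,285:293].mean(1).round().astype(int).tolist())
for r in(140,150,158,160,162,164,166,168): print(r,hit(w,(256,r),0),hit(w,(256,r),.006))
for r in(172,184,196):
    x=g[r-1:r+2].mean(0).round().astype(int); print(r,x[185:210].tolist(),x[300:325].tolist())
```

```text
[ 0.5859675  -0.11639904  0.1337733 ] (array([-0.00061823,  0.00014787,  0.02425719]), array([4.83319588e+00, 1.15623406e-02, 1.68761796e+01]))
130 [120, 121, 120, 122, 121, 122, 122, 126, 133, 137, 142, 144, 153, 154, 152, 122, 120, 130, 162, 147, 134, 136, 136, 137, 136, 138, 136, 136, 137, 137, 137, 138, 140, 94, 119, 120, 120, 125, 125, 126, 147, 168, 151, 135, 133, 136, 135, 136, 135, 136]
130 [142, 141, 144, 144, 144, 145, 146, 147, 159, 170, 181, 191, 202, 211, 211, 212, 124, 144, 176, 217, 202, 198, 199, 198, 198, 200, 198, 198, 198, 200, 199, 200, 203, 158, 137, 132, 139, 142, 148, 146, 182, 215, 211, 195, 194, 194, 195, 194, 193, 195]
140 [44.6  0.2] [48.4  0.2]
150 [39.7  0.2] [43.8  0.2]
158 [35.7  0.2] [40.   0.2]
160 [34.6  0.2] [39.   0.2]
162 [33.6  0.2] [38.   0.2]
164 [32.5  0.2] [37.   0.2]
166 [31.5  0.2] [36.   0.2]
168 [30.4  0.2] [34.9  0.2]
172 [135, 135, 134, 136, 136, 135, 136, 135, 135, 135, 138, 115, 136, 155, 154, 151, 148, 148, 145, 145, 142, 146, 148, 151, 153] [209, 208, 208, 208, 208, 209, 210, 210, 209, 207, 208, 206, 203, 203, 202, 206, 199, 187, 154, 196, 201, 198, 199, 197, 199]
184 [134, 134, 138, 135, 136, 135, 136, 134, 137, 137, 134, 137, 133, 119, 129, 139, 138, 134, 133, 130, 132, 130, 126, 132, 133] [196, 196, 197, 197, 196, 198, 196, 195, 193, 193, 190, 189, 190, 189, 190, 181, 148, 196, 200, 200, 199, 199, 197, 196, 195]
196 [119, 119, 121, 121, 121, 122, 121, 120, 120, 122, 122, 120, 120, 121, 116, 123, 130, 140, 136, 134, 131, 131, 127, 129, 129] [195, 198, 196, 194, 196, 192, 193, 192, 190, 188, 190, 189, 192, 182, 125, 118, 122, 123, 121, 121, 121, 121, 119, 119, 122]
```

The upper edge reads 33.1 mm with no gap shadow beneath it, and the lateral error is 0.2 mm. To separate ledge contact from friction, I'll ease the normal force and push further down-slope.

Call:
arm_command(
  plan=[
    [-0.0009,0,-0.0003,0],
    [-0.0009,0,-0.0003,0],
    [-0.0009,0,-0.0003,0],
    [0,0,0,0],
    [0,0,0,0],
    [0,0,0,0],
    [0,0,0,0],
    [0,0,0,0],
  ],
)

```text
time_s: 22.07
tcp_pos: [0.583, -0.1158, 0.1324]
tool_rot: [[0.983, -0.182, 0.004], [-0.182, -0.983, -0.001], [0.004, -0.0, -1.0]]
ft_force: [1.1, 0.2, 6.5]
opening: 0.109
```

Run:
```python
from plant import arm
from h import *
s=arm.get_state(); print(s['tcp_pos'],port_frame(s))
```

```text
[ 0.58296546 -0.11575412  0.13244078] (array([-0.0039688 ,  0.00023546,  0.02439582]), array([3.78254803, 0.35698487, 5.34293648]))
```

Call:
arm_command(
  plan=[
    [-0.0009,0,0.0006,0],
    [-0.0005,0,0.0004,0],
    [0,0,0,0],
    [0,0,0,0],
    [0,0,0,0],
    [0,0,0,0],
    [0,0,0,0],
    [0,0,0,0],
  ],
)

```text
time_s: 22.73
tcp_pos: [0.5825, -0.1156, 0.1322]
tool_rot: [[0.983, -0.182, 0.006], [-0.182, -0.983, -0.001], [0.006, -0.0, -1.0]]
ft_force: [1.2, -0.6, 8.8]
opening: 0.11
```

Run:
```python
from plant import arm
from h import *
s=arm.get_state(); print(s['tcp_pos'],port_frame(s))
w=arm.get_image('wrist'); cv2.imwrite('pics/w10.png',w['img'][:,:,::-1])
g=cv2.cvtColor(w['img'],cv2.COLOR_RGB2GRAY).astype(float)
print(140,g[140:195,218:226].mean(1).round().astype(int).tolist()); print(140,g[140:195,285:293].mean(1).round().astype(int).tolist())
for r in(140,150,158,162,166,170,174,178): print(r,hit(w,(256,r),0),hit(w,(256,r),.006))
```

```text
[ 0.58251349 -0.1156125   0.13221403] (array([-0.00447316,  0.0002917 ,  0.02438773]), array([ 4.9899996 , -0.35491458,  7.35387813]))
140 [160, 137, 134, 136, 136, 136, 135, 137, 136, 136, 137, 136, 136, 136, 137, 136, 136, 137, 137, 136, 136, 138, 140, 95, 117, 120, 120, 124, 124, 124, 146, 168, 150, 135, 134, 135, 135, 133, 134, 134, 135, 134, 135, 134, 134, 133, 135, 134, 134, 133, 133, 135, 134, 134, 134]
140 [195, 214, 197, 198, 198, 198, 198, 197, 198, 198, 197, 197, 199, 199, 197, 197, 198, 199, 198, 199, 198, 199, 203, 161, 123, 133, 139, 142, 145, 147, 183, 214, 209, 195, 193, 193, 194, 194, 193, 193, 192, 193, 193, 194, 194, 193, 193, 192, 193, 194, 194, 193, 182, 186, 190]
140 [40.6  0.4] [44.5  0.4]
150 [35.8  0.4] [39.8  0.4]
158 [31.7  0.4] [36.   0.4]
162 [29.6  0.4] [34.   0.4]
166 [27.5  0.4] [32.   0.4]
170 [25.4  0.4] [30.   0.4]
174 [23.1  0.4] [27.9  0.4]
178 [20.9  0.4] [25.7  0.4]
```

The slide moved 3–4 mm down-slope. Re-reading the ledge's base line on the face puts the stop at about −36 mm in my frame, and the slide's lower edge is now at about −37 mm. A further push at the same normal force will show whether the ledge is really carrying it.

Call:
arm_command(
  plan=[
    [-0.0009,0,0.0004,0],
    [-0.0009,0,0.0004,0],
    [-0.0009,0,0.0004,0],
    [0,0,0,0],
    [0,0,0,0],
    [0,0,0,0],
    [0,0,0,0],
    [0,0,0,0],
  ],
)

```text
time_s: 23.45
tcp_pos: [0.582, -0.1155, 0.1321]
tool_rot: [[0.983, -0.182, 0.011], [-0.182, -0.983, -0.002], [0.011, -0.0, -1.0]]
ft_force: [3.5, -0.9, 10.8]
opening: 0.109
```

Run:
```python
from plant import arm
from h import *
s=arm.get_state(); print(s['tcp_pos'],port_frame(s))
```

```text
[ 0.58198378 -0.11552521  0.13214235] (array([-0.00494645,  0.00028252,  0.02453719]), array([ 7.99916717, -0.24077353,  8.15958325]))
```

The down-slope force rose to 8 N with almost no motion, so the slide is against the ledge. I'll now raise the normal force and ease the down-slope push.

Call:
arm_command(
  plan=[
    [0.0008,0,0.0006,0],
    [0.0008,0,0.0006,0],
    [0.0006,0,0.0006,0],
    [0,0,0,0],
    [0,0,0,0],
    [0,0,0,0],
    [0,0,0,0],
    [0,0,0,0],
  ],
)

```text
time_s: 24.12
tcp_pos: [0.5824, -0.1155, 0.1319]
tool_rot: [[0.983, -0.182, 0.007], [-0.182, -0.983, -0.002], [0.007, 0.0, -1.0]]
ft_force: [-2.9, 0.9, 22.7]
opening: 0.107
```

Run:
```python
from plant import arm
from h import *
s=arm.get_state(); print(s['tcp_pos'],port_frame(s),s['moment'])
w=arm.get_image('wrist'); g=cv2.cvtColor(w['img'],cv2.COLOR_RGB2GRAY).astype(float)
print(135,g[135:180,218:226].mean(1).round().astype(int).tolist()); print(135,g[135:180,285:293].mean(1).round().astype(int).tolist())
for r in(140,142,162,163,164): print(r,hit(w,(256,r),0))
for r in(172,184):
    x=g[r-1:r+2].mean(0).round().astype(int); print(r,x[190:205].tolist(),x[310:325].tolist())
# bystanders / head against first pictures
for n in('side','top'):
    a=cv2.imread(f'pics/{n}0.png').astype(float); b=arm.get_image(n)['img'][:,:,::-1].astype(float)
    m=(cv2.GaussianBlur(np.abs(a-b).max(2),(0,0),1)>35).astype('uint8'); k,l,st,c=cv2.connectedComponentsWithStats(m)
    print(n,[(st[i][:5].tolist()) for i in range(1,k) if st[i][4]>12])
```

```text
[ 0.58242597 -0.1155297   0.13189381] (array([-0.0046967 ,  0.00035284,  0.02414015]), array([ 7.21884071,  0.31774873, 21.7775099 ])) [ 0.01402226  0.98920663 -0.02697017]
135 [151, 134, 114, 123, 144, 161, 136, 134, 136, 136, 135, 135, 136, 135, 135, 137, 137, 137, 135, 137, 137, 136, 136, 136, 136, 137, 138, 139, 94, 118, 119, 122, 123, 125, 126, 147, 168, 149, 133, 135, 136, 134, 135, 134, 135]
135 [211, 211, 154, 132, 148, 204, 212, 195, 198, 197, 198, 198, 198, 198, 198, 198, 198, 197, 198, 199, 198, 198, 198, 198, 199, 200, 200, 202, 158, 134, 132, 139, 142, 146, 146, 181, 216, 209, 194, 193, 194, 193, 194, 193, 193]
140 [40.6  0.4]
142 [39.6  0.4]
162 [29.6  0.4]
163 [29.1  0.4]
164 [28.6  0.4]
172 [135, 134, 136, 135, 137, 139, 112, 135, 153, 155, 151, 145, 146, 144, 142] [205, 206, 203, 204, 202, 202, 197, 188, 150, 196, 198, 200, 197, 200, 197]
184 [133, 136, 135, 136, 134, 137, 136, 140, 119, 128, 139, 137, 134, 135, 129] [189, 190, 190, 186, 189, 178, 147, 195, 200, 198, 198, 197, 197, 195, 196]
side [[199, 0, 104, 194, 6174], [415, 0, 44, 92, 2215], [459, 0, 53, 266, 7023], [259, 162, 130, 155, 4677], [289, 187, 30, 21, 391], [508, 202, 4, 5, 18], [504, 242, 8, 19, 52], [267, 244, 22, 30, 350], [507, 265, 5, 10, 36], [393, 284, 37, 27, 573], [382, 325, 21, 30, 294], [406, 359, 24, 19, 156], [452, 369, 38, 12, 199], [432, 374, 25, 10, 156]]
top [[223, 117, 47, 24, 575], [222, 137, 60, 247, 7220], [227, 144, 4, 9, 22], [280, 201, 17, 22, 240], [276, 221, 97, 47, 2033], [350, 226, 12, 10, 56], [214, 261, 12, 9, 74], [374, 260, 12, 5, 37], [378, 270, 134, 114, 6057], [236, 286, 16, 21, 260], [215, 311, 6, 10, 50], [200, 345, 46, 39, 1217], [502, 345, 10, 9, 37], [473, 356, 24, 19, 149], [171, 367, 18, 17, 156], [190, 375, 9, 9, 58], [463, 380, 7, 4, 21]]
```

Everything is consistent. I'll ease the normal force slightly to stay gentle, then do a final check and hand in.

Call:
arm_command(
  plan=[
    [0.0002,0,-0.0006,0],
    [0,0,-0.0005,0],
    [0,0,0,0],
    [0,0,0,0],
    [0,0,0,0],
    [0,0,0,0],
    [0,0,0,0],
    [0,0,0,0],
  ],
)

```text
time_s: 24.93
tcp_pos: [0.5824, -0.1155, 0.1319]
tool_rot: [[0.983, -0.182, 0.006], [-0.182, -0.983, -0.001], [0.006, 0.0, -1.0]]
ft_force: [-2.4, 0.0, 18.5]
opening: 0.116
```

Run:
```python
from plant import arm
from h import *
s=arm.get_state(); print(s['time_s'],port_frame(s),s['opening']*85.4)
w=arm.get_image('wrist'); g=cv2.cvtColor(w['img'],cv2.COLOR_RGB2GRAY).astype(float)
print(155,g[155:178,218:226].mean(1).round().astype(int).tolist(),g[155:178,285:293].mean(1).round().astype(int).tolist())
```

```text
24.9333 (array([-0.00473798,  0.00035298,  0.02419245]), array([ 5.88726579, -0.43722878, 17.65594686])) 9.916177159025233
155 [137, 135, 136, 138, 137, 137, 138, 139, 96, 118, 119, 121, 124, 125, 125, 148, 168, 149, 134, 134, 136, 134, 134] [198, 198, 198, 199, 198, 199, 200, 202, 158, 136, 133, 137, 142, 145, 146, 182, 215, 208, 195, 194, 194, 193, 194]
```

The contact is stiff, but a locked grip could feel the same with one end raised. As a last check I'll compare the convergence of the slide's side edges with the head face plane.

Run:
```python
from plant import arm
from h import *
w=arm.get_image('wrist'); g=np.mean([cv2.cvtColor(arm.get_image('wrist')['img'],cv2.COLOR_RGB2GRAY).astype(float) for _ in range(4)],0)
R=np.arange(172,222); L=[];Q=[]
for r in R:
    p=196+(r-172)*.14; q=318-(r-172)*.14
    def dark(c):
        i=np.arange(int(c)-5,int(c)+7); v=np.gradient(np.gradient(g[r,i])); v=np.clip(v,0,None)**2; return (v*i).sum()/v.sum()
    L.append(dark(p));Q.append(dark(q))
def rob(y):
    k=np.ones(len(R),bool)
    for _ in range(5): c=np.polyfit(R[k],np.array(y)[k],1); e=np.abs(np.polyval(c,R)-y); k=e<max(.5,1.5*np.median(e))
    return c,k.sum(),e[k].mean()
l,q=rob(L),rob(Q); print(l,q)
wd=lambda r:np.polyval(q[0],r)-np.polyval(l[0],r)
for n in(.003,.006):
  for th in(.35,.4,.45,.5): print(n,th,[round(float(hit(w,(np.polyval(l[0],r),r),n,th)[1]-hit(w,(np.polyval(q[0],r),r),n,th)[1]),2) for r in(172,197,221)],hit(w,(256,172),n,th)[0]-hit(w,(256,221),n,th)[0])
```

```text
(array([1.54561115e-01, 1.69451130e+02]), np.int64(40), np.float64(0.17793752287349776)) (array([-1.62117928e-01,  3.45633643e+02]), np.int64(37), np.float64(0.19734470661764922))
0.003 0.35 [52.8, 52.0, 51.2] 27.799999999999997
0.003 0.4 [52.4, 51.8, 51.2] 28.799999999999997
0.003 0.45 [51.8, 51.6, 51.2] 29.9
0.003 0.5 [51.2, 51.2, 51.4] 31.2
0.006 0.35 [51.6, 50.8, 49.9] 27.1
0.006 0.4 [51.0, 50.5, 49.9] 28.1
0.006 0.45 [50.4, 50.2, 49.9] 29.1
0.006 0.5 [49.7, 49.8, 49.9] 30.3
```

Run:
```python
from plant import arm
from h import *
s=arm.get_state(); print(s['time_s'],port_frame(s),s['opening']*85.4); print(arm.sign_off())
```

```text
25.2333 (array([-0.0046857 ,  0.00031545,  0.02419206]), array([ 5.8494785 , -0.63105912, 16.49863379])) 9.454078069329809
the job is handed in; nothing more can be done
None
```

I lifted the slide out by its fin, laid it on the reader's face against the ledge, and handed in at 25.2 s with the arm still gripping and pressing it. No verdict was given. My checks say it is flush, but two points below are less certain.

**How it went:** Moves can only turn the tool about its own axis, so I pivoted the slide in the jaws against the face. On the first try the fin crept in the pads and the lower end landed on top of the ledge. I backed off and set the slide down higher up. I then opened the jaws about 1 mm, with the pads still round the fin, so the slide settled on the ring and could be gripped again. After that I pressed it in and slid it down to the ledge. So the grip was loosened once along the way.

**Last checks:**
- **Force:** about 17 N into the face and 6 N towards the ledge. The first pivot took up to about 37 N.
- **Seal and flushness:** the tool travelled about 3 mm, then the contact went stiff. No gap shadow shows under the upper edge.
- **Slope:** the slide reads about 0.48 rad and the head 0.45–0.48 rad, which agree within my error.
- **Ledge:** pushing further down-slope raised the force with almost no movement.
- **Centring:** sideways error is about 0.3 mm.
- **Head and other objects:** the head's upper edge read the same before and after. For the rest of the table I only compared pictures by number. I took the changes found, including one near the stopwatch, to be the arm and its shadow, but did not confirm this by eye.

**What disagreed:** my position for the port along the slope is 3–4 mm off from where the ledge stopped the slide. I trusted the ledge contact. The 12 allowed pictures were used up before the final seating, so I checked that by force and by image measurements only.

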